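# Shut the drying cupboard until it latches

## Task

The white castings are in the wider of the two small cupboards to dry: push its door fully shut, so that its sprung latch snaps into the keeper and holds it. Leave the door of the narrower cupboard standing open as it is.

Things in the scene. Friction and masses are not known exactly. Their poses are not given: they have to be found in the camera images.
- dry_hinge (a point): Fixed point on the wider cupboard (taupe box 256 mm wide, 160 deep, 200 high, fixed, white castings inside; fronts may face obliquely away from the robot): top end of its door's vertical hinge line, 180 mm above the table, in the front plane. Axes: z up, -x straight out of the front, +y along the front to the latch side. Shut, the door's outer face lies in the front plane, 0 to 200 mm along +y.
- dry_door (a joint): Opening angle of the wider cupboard's door, rad: 0 shut on its stop, growing as it swings out, anticlockwise from above; starts at 0.4 to 0.9, stays where left. Panel 200 mm wide, 20 to 180 mm above the table; its flat outer face may be pushed anywhere. Below about 0.1 the bolt meets the keeper: up to about 7 N pushed 130 mm from the hinge, until it snaps in just above 0; then 0.01 of play.
- dry_bolt (a joint): Travel of that door's bevelled bolt into its latch case, m: 0 sprung out (12 mm past the door's edge), 0.0115 fully in; spring 1.6 to 4 N. Pushing the door makes the steel keeper on the jamb (31 mm out of the front plane) press it in; it springs out behind. The dark case, 40 mm wide, 30 high, stands 26 mm out of the door's face, 158 to 198 mm from the hinge line, 135 to 165 mm above the table.
- tool_door_edge (a point): The narrower cupboard (166 mm wide, 170 high, same make; the two may change places) also stands open and is to be left so. This point is the top corner at the free edge of its door (110 mm wide, 20 to 150 mm above the table), on the outer face. Axes of that door: z up, -y to its hinge, -x out of its outer face.

How it is judged:
By the outcome, as a careful person would: the job done as asked, in the order asked, and still so for the second after the job is handed in, with the robot touching nothing.
It also fails if it takes over 35 s, if anything falls off the work surface, if the arm or the gripper's body presses on something with over 40 N, if the wrist force passes 120 N, or if a joint passes its speed limit or range.

## Robot

A 6-joint arm with a two-finger parallel gripper is mounted at the origin on the work surface. World frame = base frame: x ahead of the robot, y to its left, z up, the work surface at z = 0. Lengths are in m, angles in rad, forces in N, time in s.
With the tool pointing down it reaches from about 0.25 to 0.775 m from the base axis. Payload 4 kg.
Tool frame: the origin (TCP) lies on the centre line of the jaws, within the pads' length; the fingertips stand 11 mm ahead of it and the grasp point (between the pads) lies 8 mm behind it; z points along the fingers, y is the line along which they close (so a half turn about z gives the same grasp; the last joint's range is limited). The gripper opens to 85 mm and grips with 20 to 120 N. Pads are 22 mm wide; open, the fingers measure 114 mm over their backs; the gripper's body (76 mm by 85 mm) begins 54 mm behind the grasp point. The pads swing forward as they close: fully open they stand 13 mm farther back than shut.
Start: joints at [1.154, 0.087, 1.371, -0, 1.684, -0.103], TCP at [0.17, 0.523, 0.242] pointing down, gripper open.
Joint ranges: [-3.1, 3.1], [-0.76, 2.03], [0.27, 2.55], [-1.08, 4.22], [0.17, 2.65], [-2.57, 2.57]. Speed limits (rad/s): [2.79, 2.79, 3.14, 3.14, 3.14, 3.14].

## Interface

Orientations are given as a unit quaternion [w, x, y, z].
In Python, from cell import sensors, viewer, order gives the robot as it stands.
- The arm moves only by the shell command python3 -m inch 'ROWS' [FORCE]. ROWS is JSON, a list of rows, each an object of numbers: "dx", "dy", "dz": the shift along the world's x, y, z in m; "rx", "ry", "rz": the turn, a rotation vector about the world's x, y, z in degrees; "claw": the closure, from 0 (fully open) to 1 (shut). In form: [{"dx": .., "dy": .., "dz": .., "rx": .., "ry": .., "rz": .., "claw": ..}, ...]. A call has 1 to 10 rows; each row is the pose to reach, as a shift and turn from the pose commanded when the call began; what a row does not reach only later rows make up. A row lasts 1/12 s, in which the tool goes at most 41.7 mm and 7.16 degrees, less where a joint would pass 70% of its speed; a pose out of reach is approached as far as the arm can. A call with a gripper value outside its range is refused whole. The fingers move at their own pace and stop on an object; FORCE is the grip in N (left out, the last holds). Time passes only in rows, so rows that repeat a pose let the fingers close. It gives the time, the measured TCP pose, the force, the opening and the grip force at its end, in the units of the state.
- sensors.get_state(): the state, without advancing time (a new reading comes with each control period).
- viewer.capture(name): name is "scene" or "top" or "wrist"; returns the picture (480x640x3 uint8, blue, green, red); there is no depth.
- viewer.camera_params(name): a dict with "fx", "fy", "cx", "cy" (pixels), "world_from_camera" (4x4, takes a point from camera to world coordinates); the wrist camera has in their place "hand_eye" (4x4, takes a point from camera to tool coordinates, whose origin is the TCP and whose axes are the flange's). Camera axes: x right, y up, looking along -z (the intrinsics and any distortion apply to the point x, -y, -z); pixel columns grow to the right and rows downward; lengths in m; the calibration is good to about 2 mm. The wrist camera is an equidistant fisheye: a pixel r from the principal point sees the ray r / f radians off the axis. A picture is of the moment at which its call begins: read the wrist's pose just before it. camera_params takes no time and is no camera call.
- order.sign_off(): hands the job in; it is judged then, once.
The state is a dict: "time_s": time; "joints": joint angles; "joint_vel": joint speeds; "effort": joint torques, N m; "eef_pos": TCP position; "tool_rot": TCP orientation; "force": force on the tool from outside, world axes, zero at the start; "ft_torque": the same for the moment, N m; "opening": opening from 0.0 (shut) to 1.0 (fully open); "grasp_force": force on a finger pad.
Only numpy, scipy, OpenCV 4.12 (cv2) and the standard library are available. Lean on these libraries where they do the work, as an engineer would, in place of code of your own. Each camera call takes 0.05 s, during which the arm holds its last target. There are 200 camera calls.

## Working session

There is one attempt and no reset: what is moved stays moved. The work goes in short steps, Python scripts to look and compute and a shell command to move; the robot and the scene stay as the last step left them, time stands still between calls to the robot, and variables do not carry over. Pictures are saved under pics/ and viewed, at most 10 in all, crops included, and the job is handed in when it is done.

```bash
mkdir -p pics
cat > h.py <<'E'
import numpy as np,cv2
from cell import sensors,viewer,order
def ray(n,u,v):
    p=viewer.camera_params(n);T=np.array(p["world_from_camera"])
    d=np.array([(u-p["cx"])/p["fx"],-(v-p["cy"])/p["fy"],-1.]);return T[:3,3],T[:3,:3]@d
def onz(n,u,v,z):
    o,d=ray(n,u,v);return o+d*(z-o[2])/d[2]
E
python3 - <<'E'
from h import *
for n in("scene","top"):
    cv2.imwrite(f"pics/{n}0.png",viewer.capture(n)); p=viewer.camera_params(n); print(n,p)
E
```

```text
scene {'fx': 527.8026552044214, 'fy': 527.8026552044214, 'cx': 317.2293335627091, 'cy': 237.54447096348522, 'world_from_camera': array([[-0.84475716, -0.28757916,  0.45131315,  1.04435776],
       [ 0.53460353, -0.41539645,  0.73596525,  0.59426861],
       [-0.02417439,  0.86298552,  0.50464996,  0.56552847],
       [ 0.        ,  0.        ,  0.        ,  1.        ]])}
top {'fx': 585.0962618038953, 'fy': 585.0962618038953, 'cx': 313.151560049393, 'cy': 235.1124797890918, 'world_from_camera': array([[-0.01559627,  0.98921204, -0.14565814,  0.54443005],
       [-0.9998509 , -0.0143497 ,  0.00960499, -0.00531866],
       [ 0.00741122,  0.14578623,  0.98928835,  1.11343183],
       [ 0.        ,  0.        ,  0.        ,  1.        ]])}
```

View pics/top0.png

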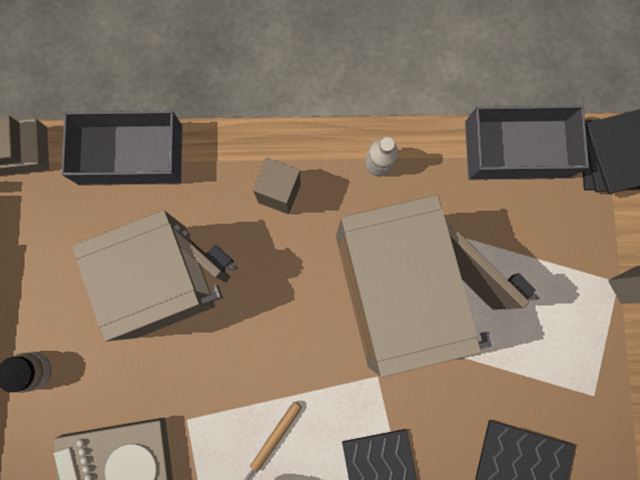

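View pics/scene0.png

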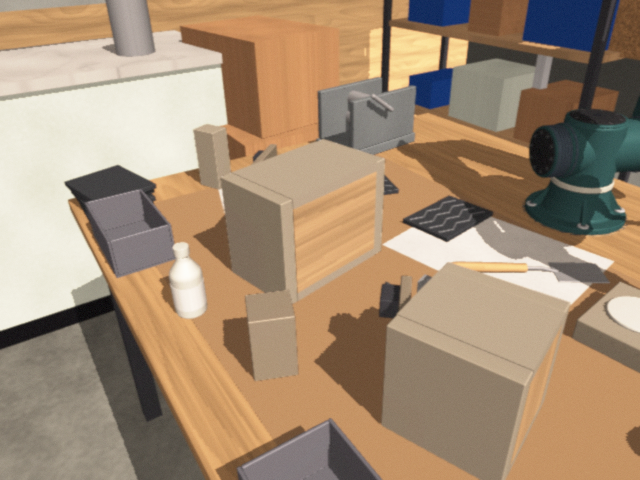

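The top view shows the wide cupboard on the right: top corners about (344,217), (438,197), (480,356), (382,374). Its door runs from the hinge at (457,235) to the free edge at (525,303), with the latch case at (522,287) and the keeper at (485,340). The narrow cupboard is on the left, and its door is open.

Run:
```python
from h import *
C=[onz("top",*p,.2) for p in[(344,217),(438,197),(480,356),(382,374)]]
print(np.round(C,3),[round(np.linalg.norm(C[i]-C[(i+1)%4]),3) for i in range(4)])
h=onz("top",457,235,.18);e=onz("top",528,302,.18);print("hinge",h,"edge",e,np.linalg.norm(h-e))
f=(C[2]-C[1]);f/=np.linalg.norm(f);d=(e-h)/np.linalg.norm(e-h)
out=np.array([f[1],-f[0],0]);print("front dir",f,"out",out,"angle",np.arccos(f@d), "hinge off C1",(h-C[1])@f,(h-C[1])@out)
print("keeper",onz("top",487,340,.16),"case",onz("top",522,285,.165))
s=sensors.get_state();print(s["eef_pos"],s["tool_rot"],s["force"],s["time_s"])
im=viewer.capture("top")[180:390,330:560];cv2.imwrite("pics/c1.png",cv2.resize(im,None,fx=2.8,fy=2.8,interpolation=2))
```

```text
[[ 0.707 -0.064  0.2  ]
 [ 0.738 -0.214  0.2  ]
 [ 0.488 -0.267  0.2  ]
 [ 0.463 -0.116  0.2  ]] [np.float64(0.154), np.float64(0.255), np.float64(0.153), np.float64(0.25)]
hinge [ 0.67867673 -0.24677397  0.18      ] edge [ 0.56940784 -0.35433145  0.18      ] 0.15332417458199424
front dir [-0.97829471 -0.20721838  0.        ] out [-0.20721838  0.97829471  0.        ] angle 0.5687746308419306 hinge off C1 0.06426271423139883 -0.019499515438333243
keeper [ 0.51026507 -0.29148936  0.16      ] case [ 0.59735146 -0.35207885  0.165     ]
[0.16960931 0.5227506  0.24122094] [-2.59394221e-04  1.56259895e-01  9.87715434e-01 -9.99282768e-04] [-0.13645788 -0.12298819 -0.88608736] 0.1
```

View pics/c1.png

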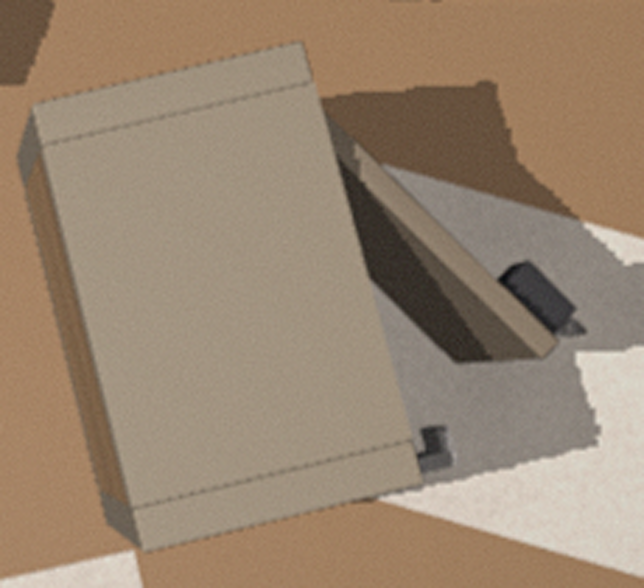

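Measured: the hinge is about (0.711, -0.220) and the free edge (0.569, -0.354), 195 mm apart against 200 given. The opening is about 0.55 rad. I'll cross at a safe height with the jaws shut and the tool turned to lie along the front.

```bash
python3 -m inch '[{"dz":0.03,"claw":1},{"dx":0.2,"dy":-0.36,"dz":0.04,"rz":-60,"claw":1},{"dx":0.2,"dy":-0.36,"dz":0.04,"rz":-60,"claw":1},{"dx":0.2,"dy":-0.36,"dz":0.04,"rz":-60,"claw":1},{"dx":0.2,"dy":-0.36,"dz":0.04,"rz":-60,"claw":1},{"dx":0.2,"dy":-0.36,"dz":0.04,"rz":-60,"claw":1},{"dx":0.2,"dy":-0.36,"dz":0.04,"rz":-60,"claw":1},{"dx":0.2,"dy":-0.36,"dz":0.04,"rz":-60,"claw":1},{"dx":0.2,"dy":-0.36,"dz":0.04,"rz":-60,"claw":1},{"dx":0.2,"dy":-0.36,"dz":0.04,"rz":-60,"claw":1}]' 40
```

```text
invalid input at $[0]: expected keys dx, dy, dz, rx, ry, rz, claw
```

All keys are required.

```bash
python3 -m inch '[{"dx":0,"dy":0,"dz":0.03,"rx":0,"ry":0,"rz":0,"claw":1},{"dx":0.2,"dy":-0.36,"dz":0.04,"rx":0,"ry":0,"rz":-60,"claw":1},{"dx":0.2,"dy":-0.36,"dz":0.04,"rx":0,"ry":0,"rz":-60,"claw":1},{"dx":0.2,"dy":-0.36,"dz":0.04,"rx":0,"ry":0,"rz":-60,"claw":1},{"dx":0.2,"dy":-0.36,"dz":0.04,"rx":0,"ry":0,"rz":-60,"claw":1},{"dx":0.2,"dy":-0.36,"dz":0.04,"rx":0,"ry":0,"rz":-60,"claw":1},{"dx":0.2,"dy":-0.36,"dz":0.04,"rx":0,"ry":0,"rz":-60,"claw":1},{"dx":0.2,"dy":-0.36,"dz":0.04,"rx":0,"ry":0,"rz":-60,"claw":1},{"dx":0.2,"dy":-0.36,"dz":0.04,"rx":0,"ry":0,"rz":-60,"claw":1},{"dx":0.2,"dy":-0.36,"dz":0.04,"rx":0,"ry":0,"rz":-60,"claw":1}]' 40
```

```text
time_s: 0.98
eef_pos: [0.3521, 0.1936, 0.2814]
tool_rot: [0.0, 0.631, 0.776, 0.0]
force: [0.6, 1.2, 0.7]
opening: 0.002
grasp_force: 0.0
```

```bash
python3 -m inch '[{"dx":0.2,"dy":-0.36,"dz":-0.01,"rx":0,"ry":0,"rz":0,"claw":1},{"dx":0.2,"dy":-0.36,"dz":-0.01,"rx":0,"ry":0,"rz":0,"claw":1},{"dx":0.2,"dy":-0.36,"dz":-0.01,"rx":0,"ry":0,"rz":0,"claw":1},{"dx":0.2,"dy":-0.36,"dz":-0.01,"rx":0,"ry":0,"rz":0,"claw":1},{"dx":0.2,"dy":-0.36,"dz":-0.01,"rx":0,"ry":0,"rz":0,"claw":1},{"dx":0.2,"dy":-0.36,"dz":-0.01,"rx":0,"ry":0,"rz":0,"claw":1},{"dx":0.2,"dy":-0.36,"dz":-0.01,"rx":0,"ry":0,"rz":0,"claw":1},{"dx":0.2,"dy":-0.36,"dz":-0.01,"rx":0,"ry":0,"rz":0,"claw":1},{"dx":0.2,"dy":-0.36,"dz":-0.01,"rx":0,"ry":0,"rz":0,"claw":1},{"dx":0.2,"dy":-0.36,"dz":-0.01,"rx":0,"ry":0,"rz":0,"claw":1}]' 40
```

```text
time_s: 1.82
eef_pos: [0.5524, -0.1671, 0.2706]
tool_rot: [-0.0, 0.63, 0.777, -0.0]
force: [0.4, 0.1, 0.6]
opening: 0.002
grasp_force: 0.0
```

```bash
python3 -m inch '[{"dx":0.095,"dy":-0.168,"dz":-0.01,"rx":0,"ry":0,"rz":0,"claw":1},{"dx":0.095,"dy":-0.168,"dz":-0.01,"rx":0,"ry":0,"rz":0,"claw":1},{"dx":0.095,"dy":-0.168,"dz":-0.01,"rx":0,"ry":0,"rz":0,"claw":1},{"dx":0.095,"dy":-0.168,"dz":-0.01,"rx":0,"ry":0,"rz":0,"claw":1},{"dx":0.095,"dy":-0.168,"dz":-0.01,"rx":0,"ry":0,"rz":0,"claw":1},{"dx":0.095,"dy":-0.168,"dz":-0.01,"rx":0,"ry":0,"rz":0,"claw":1},{"dx":0.095,"dy":-0.168,"dz":-0.01,"rx":0,"ry":0,"rz":0,"claw":1}]'; python3 -c '
from h import *
cv2.imwrite("pics/w1.png",viewer.capture("wrist"))'
```

```text
time_s: 2.4
eef_pos: [0.6466, -0.3338, 0.2581]
tool_rot: [-0.002, 0.63, 0.777, -0.0]
force: [-0.1, 1.2, -0.7]
opening: 0.003
grasp_force: 0.0
```

View pics/w1.png

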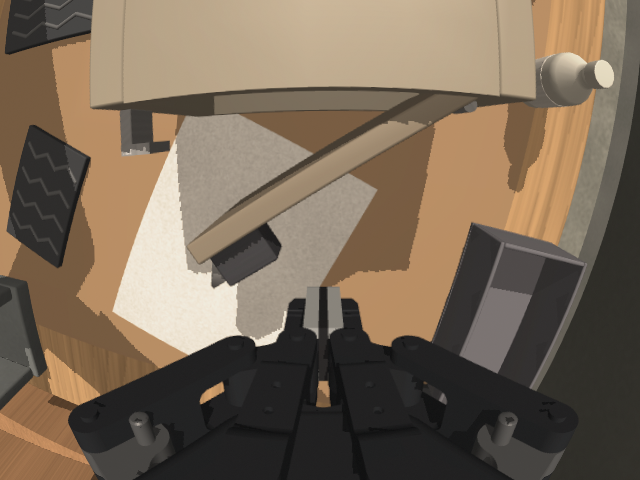

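The wrist view shows the shut fingertips at (322,290), clear of the door's outer face, which runs from (190,250) to (460,100). The latch case at (250,255) is left of the tips. Descending.

```bash
python3 -m inch '[{"dx":0,"dy":0,"dz":-0.04,"rx":0,"ry":0,"rz":0,"claw":1},{"dx":0,"dy":0,"dz":-0.08,"rx":0,"ry":0,"rz":0,"claw":1},{"dx":0,"dy":0,"dz":-0.108,"rx":0,"ry":0,"rz":0,"claw":1},{"dx":0,"dy":0,"dz":-0.108,"rx":0,"ry":0,"rz":0,"claw":1}]'
python3 - <<'E'
from h import *
s=sensors.get_state();p=s["eef_pos"]
h=np.array([.711,-.220]);f=np.array([-.978,-.207]);out=np.array([.207,-.978])
for th in(.5,.4,.3,.2,.1,.05,.02,0,-.02,-.04):
    d=np.cos(th)*f+np.sin(th)*out;n=np.cos(th)*out-np.sin(th)*f
    q=h+.125*d+.011*n+ n*0.006*min(1,max(0,th/.5)); print(th,np.round(q-p[:2],3))
E
```

```text
time_s: 2.78
eef_pos: [0.6431, -0.3284, 0.1451]
tool_rot: [-0.008, 0.628, 0.778, -0.001]
force: [0.2, 0.9, -2.6]
opening: 0.002
grasp_force: 0.0
0.5 [-0.016  0.014]
0.4 [-0.026  0.024]
0.3 [-0.034  0.035]
0.2 [-0.041  0.046]
0.1 [-0.047  0.059]
0.05 [-0.05   0.065]
0.02 [-0.051  0.069]
0 [-0.052  0.072]
-0.02 [-0.053  0.074]
-0.04 [-0.053  0.077]
```

```bash
python3 -m inch '[{"dx":-0.01,"dy":0.01,"dz":0.005,"rx":0,"ry":0,"rz":0,"claw":1},{"dx":-0.018,"dy":0.018,"dz":0.005,"rx":0,"ry":0,"rz":0,"claw":1},{"dx":-0.026,"dy":0.026,"dz":0.005,"rx":0,"ry":0,"rz":0,"claw":1},{"dx":-0.032,"dy":0.033,"dz":0.005,"rx":0,"ry":0,"rz":0,"claw":1},{"dx":-0.037,"dy":0.04,"dz":0.005,"rx":0,"ry":0,"rz":0,"claw":1},{"dx":-0.042,"dy":0.047,"dz":0.005,"rx":0,"ry":0,"rz":0,"claw":1},{"dx":-0.046,"dy":0.053,"dz":0.005,"rx":0,"ry":0,"rz":0,"claw":1},{"dx":-0.048,"dy":0.058,"dz":0.005,"rx":0,"ry":0,"rz":0,"claw":1},{"dx":-0.048,"dy":0.058,"dz":0.005,"rx":0,"ry":0,"rz":0,"claw":1}]'; python3 -c '
from h import *
im=viewer.capture("top")[180:390,330:560];cv2.imwrite("pics/c2.png",cv2.resize(im,None,fx=2.8,fy=2.8))'
```

```text
time_s: 3.53
eef_pos: [0.5986, -0.2733, 0.1592]
tool_rot: [0.0, 0.629, 0.778, 0.0]
force: [-0.3, 0.4, 0.4]
opening: 0.002
grasp_force: 0.0
```

View pics/c2.png

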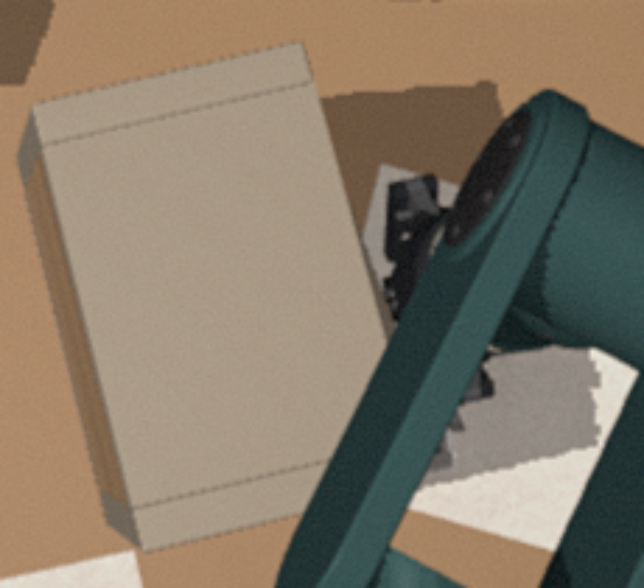

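The top view shows the door nearly in line with the front, hidden under the arm. The tool is beside it at crop (400,290), and nothing fouls the cupboard. Now the latch push, in small steps.

```bash
python3 -m inch '[{"dx":-0.002,"dy":0.004,"dz":0,"rx":0,"ry":0,"rz":0,"claw":1},{"dx":-0.003,"dy":0.008,"dz":0,"rx":0,"ry":0,"rz":0,"claw":1},{"dx":-0.004,"dy":0.011,"dz":0,"rx":0,"ry":0,"rz":0,"claw":1},{"dx":-0.005,"dy":0.014,"dz":0,"rx":0,"ry":0,"rz":0,"claw":1},{"dx":-0.005,"dy":0.014,"dz":0,"rx":0,"ry":0,"rz":0,"claw":1}]'
```

```text
time_s: 4.0
eef_pos: [0.5941, -0.262, 0.1583]
tool_rot: [0.001, 0.63, 0.777, -0.0]
force: [1.2, -1.2, 1.1]
opening: 0.001
grasp_force: 1.4
```

```bash
python3 -m inch '[{"dx":0,"dy":0.002,"dz":0,"rx":0,"ry":0,"rz":0,"claw":1},{"dx":-0.001,"dy":0.004,"dz":0,"rx":0,"ry":0,"rz":0,"claw":1},{"dx":-0.001,"dy":0.004,"dz":0,"rx":0,"ry":0,"rz":0,"claw":1}]'; python3 -m inch '[{"dx":0,"dy":0.002,"dz":0,"rx":0,"ry":0,"rz":0,"claw":1},{"dx":0,"dy":0.002,"dz":0,"rx":0,"ry":0,"rz":0,"claw":1}]'
```

```text
time_s: 4.25
eef_pos: [0.5941, -0.2617, 0.1585]
tool_rot: [0.005, 0.63, 0.777, -0.003]
force: [5.8, -15.3, -4.1]
opening: 0.002
grasp_force: 0.2
time_s: 4.42
eef_pos: [0.5941, -0.2617, 0.1586]
tool_rot: [0.006, 0.63, 0.776, -0.004]
force: [5.8, -20.0, -5.1]
opening: 0.003
grasp_force: 0.1
```

The tool stops dead at 20 N, well over the keeper's 7 N. I'll back off and check.

```bash
python3 -m inch '[{"dx":0.005,"dy":-0.03,"dz":0,"rx":0,"ry":0,"rz":0,"claw":1},{"dx":0.01,"dy":-0.05,"dz":0.03,"rx":0,"ry":0,"rz":0,"claw":1},{"dx":0.01,"dy":-0.05,"dz":0.07,"rx":0,"ry":0,"rz":0,"claw":1},{"dx":0.01,"dy":-0.05,"dz":0.1,"rx":0,"ry":0,"rz":0,"claw":1},{"dx":0.01,"dy":-0.05,"dz":0.1,"rx":0,"ry":0,"rz":0,"claw":1}]'; python3 -c '
from h import *
cv2.imwrite("pics/w2.png",viewer.capture("wrist"))'
```

```text
time_s: 4.83
eef_pos: [0.6048, -0.3059, 0.2676]
tool_rot: [0.007, 0.629, 0.777, 0.001]
force: [0.3, 0.9, 1.9]
opening: 0.003
grasp_force: 0.0
```

View pics/w2.png

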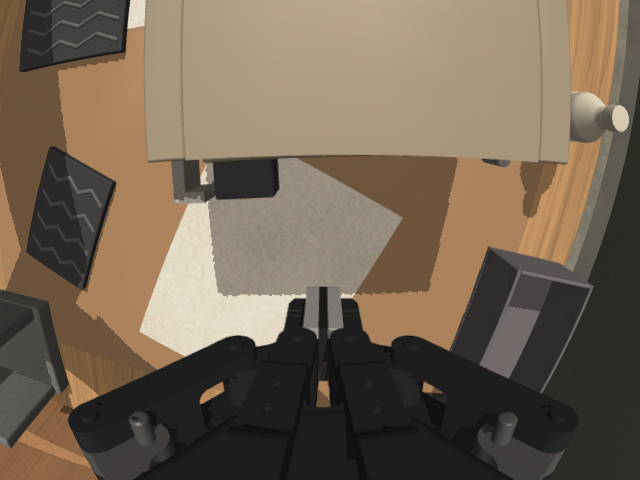

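The wrist view shows the door flush with the front, with the latch case at (245,178) right by the keeper at (190,180). I'll zoom in on the bolt and also view it from above after retreating.

```bash
python3 -m inch '[{"dx":0,"dy":0,"dz":0.04,"rx":0,"ry":0,"rz":0,"claw":1},{"dx":-0.04,"dy":-0.01,"dz":0.04,"rx":0,"ry":0,"rz":0,"claw":1},{"dx":-0.08,"dy":-0.01,"dz":0.04,"rx":0,"ry":0,"rz":0,"claw":1},{"dx":-0.11,"dy":-0.01,"dz":0.04,"rx":0,"ry":0,"rz":0,"claw":1},{"dx":-0.11,"dy":-0.01,"dz":0.04,"rx":0,"ry":0,"rz":0,"claw":1}]'; python3 -c '
from h import *
w=cv2.imread("pics/w2.png")[140:215,160:300];w3=viewer.capture("wrist")[60:300,240:440];
cv2.imwrite("pics/z.png",np.vstack([cv2.resize(w,(560,300),interpolation=2)]))
cv2.imwrite("pics/w3.png",viewer.capture("wrist"))'
```

```text
time_s: 5.3
eef_pos: [0.488, -0.3138, 0.2971]
tool_rot: [-0.003, 0.63, 0.776, -0.001]
force: [0.2, 0.8, -0.2]
opening: 0.002
grasp_force: 0.0
```

View pics/z.png

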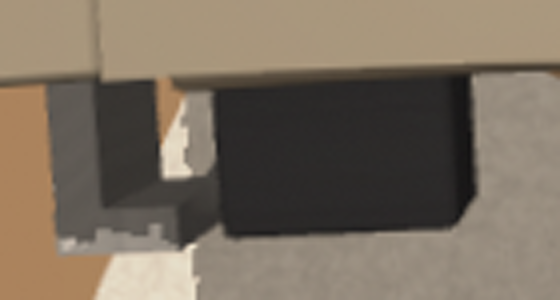

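View pics/w3.png

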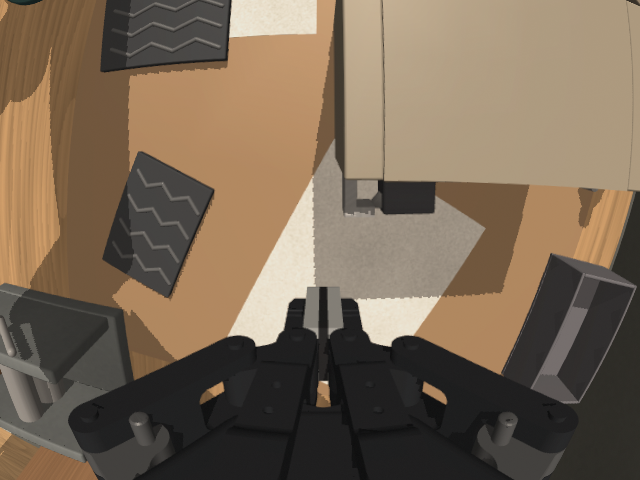

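```bash
python3 -c '
from h import *
w=cv2.imread("pics/w3.png")[170:225,335:445];t=cv2.imread("pics/top0.png")[265:360,470:550]
cv2.imwrite("pics/z2.png",np.hstack([cv2.resize(w,(500,250),interpolation=2),cv2.resize(t,(210,250),interpolation=2)]))'
```

```text
(no output)
```

View pics/z2.png

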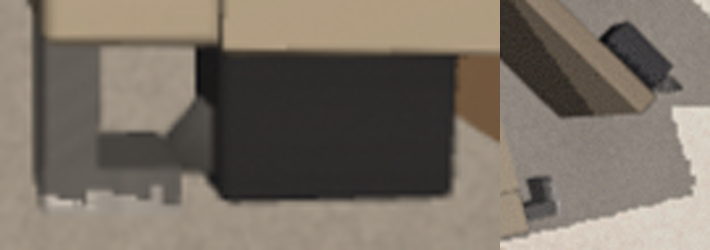

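The zoom shows the bolt's bevelled tip at (170-210, 95-175) still resting against the lip of the keeper, so the latch has not snapped. Something other than the door took the 20 N. I suspect the camera-side hardware met the cupboard, so I'll check where it sits.

Run:
```python
from h import *
from scipy.spatial.transform import Rotation as R
p=viewer.camera_params("wrist");H=np.array(p["hand_eye"]);print(np.round(H,3))
s=sensors.get_state();q=s["tool_rot"];r=R.from_quat([q[1],q[2],q[3],q[0]])
print("cam offset world",r.apply(H[:3,3]),"tool y",r.apply([0,1,0]),s["ft_torque"],s["joints"])
K=np.array([p[k] for k in("fx","fy","cx","cy")])
def wr(u,v,z):
    x,y=(u-K[2])/K[0],(v-K[3])/K[1];t=np.hypot(x,y);d=np.array([np.sin(t)*x/t,-np.sin(t)*y/t,-np.cos(t)])
    o=r.apply(H[:3,3])+s["eef_pos"];D=r.apply(H[:3,:3]@d);return o+D*(z-o[2])/D[2]
a=wr(343,179,.2);b=wr(630,190,.2);print("front line",a,b,"len",np.linalg.norm(a-b))
g=lambda u,v:(335+u*.22,170+v*.22)
for n,(u,v) in dict(caseL=(222,197),caseR=(450,192),lipOuter=(170,200)).items(): print(n,wr(*g(u,v),.165))
```

```text
[[-0.002  0.959  0.283  0.072]
 [ 1.     0.002  0.     0.001]
 [-0.     0.283 -0.959 -0.13 ]
 [ 0.     0.     0.     1.   ]]
cam offset world [-0.01381941  0.07077538  0.13058243] tool y [ 9.78239760e-01  2.07476540e-01 -6.76594101e-04] [-0.05436575  0.07097772 -0.05062235] [-6.65670488e-01  1.60600126e-01  1.18127170e+00  8.33645465e-04
  1.80174692e+00 -8.74474492e-01]
front line [ 0.49592387 -0.26847411  0.2       ] [ 0.72522271 -0.21763214  0.2       ] len 0.2348677640394653
caseL [ 0.5333588  -0.29051097  0.165     ]
caseR [ 0.57056863 -0.28140756  0.165     ]
lipOuter [ 0.52520573 -0.29278856  0.165     ]
```

The front line agrees with my estimate to about 1 mm. When it stopped, the tool axis was only 17 mm from the front, so the wider upper part of the fingers most likely met the frame above the door (z 180–200 mm). I'll tilt the tool 20° so that the fingertips lead, then push again.

```bash
python3 -m inch '[{"dx":0.04,"dy":0,"dz":0,"rx":6.5,"ry":1.4,"rz":0,"claw":1},{"dx":0.08,"dy":0,"dz":0,"rx":13,"ry":2.8,"rz":0,"claw":1},{"dx":0.115,"dy":0,"dz":-0.01,"rx":19.6,"ry":4.1,"rz":0,"claw":1},{"dx":0.115,"dy":0,"dz":-0.05,"rx":19.6,"ry":4.1,"rz":0,"claw":1},{"dx":0.115,"dy":0,"dz":-0.09,"rx":19.6,"ry":4.1,"rz":0,"claw":1},{"dx":0.115,"dy":0,"dz":-0.12,"rx":19.6,"ry":4.1,"rz":0,"claw":1},{"dx":0.115,"dy":0,"dz":-0.13,"rx":19.6,"ry":4.1,"rz":0,"claw":1},{"dx":0.115,"dy":0,"dz":-0.13,"rx":19.6,"ry":4.1,"rz":0,"claw":1},{"dx":0.115,"dy":0,"dz":-0.13,"rx":19.6,"ry":4.1,"rz":0,"claw":1}]'
```

```text
time_s: 6.15
eef_pos: [0.6084, -0.3139, 0.169]
tool_rot: [-0.135, 0.619, 0.766, 0.11]
force: [0.0, -0.9, 1.6]
opening: -0.003
grasp_force: 0.0
```

```bash
python3 -m inch '[{"dx":-0.004,"dy":0.02,"dz":0,"rx":0,"ry":0,"rz":0,"claw":1},{"dx":-0.008,"dy":0.038,"dz":0,"rx":0,"ry":0,"rz":0,"claw":1},{"dx":-0.01,"dy":0.046,"dz":0,"rx":0,"ry":0,"rz":0,"claw":1},{"dx":-0.011,"dy":0.05,"dz":0,"rx":0,"ry":0,"rz":0,"claw":1},{"dx":-0.011,"dy":0.053,"dz":0,"rx":0,"ry":0,"rz":0,"claw":1},{"dx":-0.012,"dy":0.055,"dz":0,"rx":0,"ry":0,"rz":0,"claw":1},{"dx":-0.012,"dy":0.055,"dz":0,"rx":0,"ry":0,"rz":0,"claw":1}]'
```

```text
time_s: 6.73
eef_pos: [0.5963, -0.2604, 0.1701]
tool_rot: [-0.133, 0.62, 0.766, 0.11]
force: [1.4, -0.2, 1.2]
opening: 0.001
grasp_force: 0.3
```

```bash
python3 -m inch '[{"dx":0,"dy":0.002,"dz":0,"rx":0,"ry":0,"rz":0,"claw":1},{"dx":-0.001,"dy":0.003,"dz":0,"rx":0,"ry":0,"rz":0,"claw":1},{"dx":-0.001,"dy":0.003,"dz":0,"rx":0,"ry":0,"rz":0,"claw":1}]'
```

```text
time_s: 6.98
eef_pos: [0.596, -0.2599, 0.1694]
tool_rot: [-0.131, 0.621, 0.765, 0.109]
force: [3.1, -7.6, 3.7]
opening: 0.002
grasp_force: 4.2
```

```bash
python3 -m inch '[{"dx":0,"dy":0.002,"dz":0,"rx":0,"ry":0,"rz":0,"claw":1},{"dx":-0.001,"dy":0.003,"dz":0,"rx":0,"ry":0,"rz":0,"claw":1},{"dx":-0.001,"dy":0.003,"dz":0,"rx":0,"ry":0,"rz":0,"claw":1}]'
```

```text
time_s: 7.23
eef_pos: [0.5959, -0.2597, 0.1695]
tool_rot: [-0.128, 0.622, 0.765, 0.108]
force: [5.9, -13.4, 3.0]
opening: 0.001
grasp_force: 7.5
```

```bash
python3 -m inch '[{"dx":0,"dy":0.002,"dz":0,"rx":0,"ry":0,"rz":0,"claw":1},{"dx":-0.001,"dy":0.003,"dz":0,"rx":0,"ry":0,"rz":0,"claw":1},{"dx":-0.001,"dy":0.003,"dz":0,"rx":0,"ry":0,"rz":0,"claw":1}]'
```

```text
time_s: 7.48
eef_pos: [0.5958, -0.2595, 0.1696]
tool_rot: [-0.124, 0.624, 0.764, 0.107]
force: [8.2, -19.9, 2.0]
opening: 0.003
grasp_force: 10.7
```

```bash
python3 -m inch '[{"dx":0.005,"dy":-0.03,"dz":0,"rx":0,"ry":0,"rz":0,"claw":1},{"dx":0.01,"dy":-0.06,"dz":0.02,"rx":0,"ry":0,"rz":0,"claw":1},{"dx":0,"dy":-0.085,"dz":0.05,"rx":-6.5,"ry":-1.4,"rz":0,"claw":1},{"dx":-0.035,"dy":-0.09,"dz":0.065,"rx":-13,"ry":-2.8,"rz":0,"claw":1},{"dx":-0.065,"dy":-0.09,"dz":0.07,"rx":-19.6,"ry":-4.1,"rz":0,"claw":1},{"dx":-0.065,"dy":-0.09,"dz":0.07,"rx":-19.6,"ry":-4.1,"rz":0,"claw":1},{"dx":-0.065,"dy":-0.09,"dz":0.07,"rx":-19.6,"ry":-4.1,"rz":0,"claw":1}]'; python3 -c '
from h import *
cv2.imwrite("pics/w4.png",viewer.capture("wrist"))'
python3 -m inch '[{"dx":-0.02,"dy":0.02,"dz":0.03,"rx":0,"ry":0,"rz":0,"claw":1},{"dx":-0.04,"dy":0.03,"dz":0.06,"rx":0,"ry":0,"rz":0,"claw":1},{"dx":-0.04,"dy":0.03,"dz":0.06,"rx":0,"ry":0,"rz":0,"claw":1},{"dx":-0.04,"dy":0.03,"dz":0.06,"rx":0,"ry":0,"rz":0,"claw":1}]'; python3 -c '
from h import *
cv2.imwrite("pics/w5.png",viewer.capture("wrist"))
a=cv2.imread("pics/w4.png");b=cv2.imread("pics/w5.png")
A=cv2.resize(a[60:260,220:480],(520,400),interpolation=2);B=cv2.resize(b[165:235,330:450],(514,300),interpolation=2)
cv2.imwrite("pics/z3.png",np.hstack([cv2.resize(A,(390,300)),cv2.resize(B,(400,300))]))'
```

```text
time_s: 8.07
eef_pos: [0.5256, -0.3385, 0.2383]
tool_rot: [-0.001, 0.629, 0.777, 0.0]
force: [-0.8, -0.0, 0.1]
opening: -0.0
grasp_force: 0.0
time_s: 8.45
eef_pos: [0.4896, -0.3116, 0.3018]
tool_rot: [0.003, 0.629, 0.777, 0.0]
force: [0.4, 0.1, -0.3]
opening: 0.001
grasp_force: 0.0
```

View pics/z3.png

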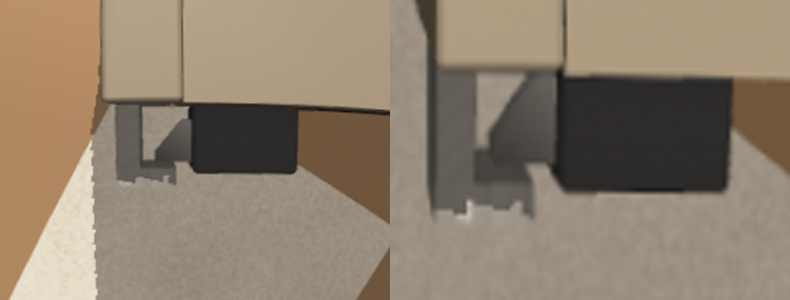

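The zoom now shows the bolt fully out: its tip at (490,135) lies behind the lip (475–535, 155–215), with its flat back against the lip. The latch has snapped and held after the tool withdrew. The robot is clear, and it never touched the narrow cupboard.

```bash
python3 -c '
from h import *
print(order.sign_off())'
```

```text
the job is handed in; nothing more can be done
None
```

The wider cupboard's door is shut, with its bolt seen sprung out behind the keeper on the second push; the narrower cupboard's door was not touched, and the job was handed in at about 8.5 s.

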